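Unlatch a seized storage unit and move its drives to the evidence tray

ROBOT

A 6-joint arm with a two-finger parallel gripper is mounted at the origin on the work surface. World frame = base frame: x ahead of the robot, y to its left, z up, the work surface at z = 0. Lengths are in m, angles in rad, forces in N, time in s.
With the tool pointing down it reaches from about 0.375 to 0.925 m from the base axis. Payload 5.7 kg.
Tool frame: the origin (TCP) lies midway between the tips of the shut fingers; the grasp point (between the pads) lies 19 mm behind it; z points along the fingers, y is the line along which they close (so a half turn about z gives the same grasp; the last joint's range is limited). The gripper opens to 88 mm and grips with 3 to 60 N. Pads are 20 mm wide; open, the fingers measure 115 mm over their backs; the gripper's body (75 mm by 178 mm) begins 61 mm behind the grasp point.
Start: joints at [-1.331, 0.359, 1.51, -0, 1.272, -0.115], TCP at [0.208, -0.563, 0.223] pointing down, gripper open.
Joint ranges: [-2.97, 2.97], [-1.01, 2.36], [0.21, 2.38], [-0.96, 4.11], [0.2, 2.71], [-2.98, 2.98]. Speed limits (rad/s): [2.39, 2.39, 3.14, 3.14, 3.14, 3.14].

INTERFACE

Orientations are given as a unit quaternion [x, y, z, w].
In Python, from bench import move_ptp, servo_line, goto_joints, move_gripper, sleep, inverse_kinematics, capture, PlanningError, close_job, spot_in, silhouettes, current_clock, current_joint_pos, current_qvel, current_joint_torque, current_position, current_orientation, current_force, current_torque, current_finger_gap, current_grip_force gives the robot as it stands. Calls block until the motion is done:
- move_ptp(position, orientation): joint-space move of the TCP to a pose.
- servo_line(position, orientation=None, rate=0.15, contact_N=None): straight line of the TCP; orientation=None keeps the orientation; rate is the mean speed in m/s. With contact_N (N) it stops when the force on the tool has changed by that much, and returns True; else False.
- goto_joints(angles): joint-space move.
- move_gripper(opening): finger opening in m; the grip force is fixed at half the most; returns when the fingers have stopped.
- sleep(seconds).
- inverse_kinematics(position, orientation): joint angles nearest the present ones, or None.
- capture(name): name is "scene" or "top" or "wrist"; returns a dict with "image" (400x640x3 uint8, blue, green, red), "range_z" (400x640 float32, m along the optical axis (not along the pixel's ray), 0 where there is no reading), "intrinsics" (3x3 intrinsics, pixels), "R" (3x3) and "t" (3): a world point X has camera coordinates R X + t. Camera axes: x right, y down, z forward; pixel columns grow to the right and rows downward; lengths in m; the calibration is good to about 2 mm. A picture is of the moment at which its call begins.
A pose or a line that the arm cannot do raises PlanningError and nothing moves.
- close_job(): hands the job in; it is judged then, once.
Trained networks look in the newest picture that a camera, given by its name, has taken for a name from the list of things; names that differ only in an ending like _2 or _b are one class to them, and where a whole thing is asked for, a point or a joint stands for the part that bears it (a point fixed in the world has none). Each returns a list of dicts, best first, with "conf" (0 to 1); they miss things now and then, are a little off and sometimes report something else, mostly with a low value. They report only what shows in the picture. A call takes as long as a camera call. They do not tell look-alikes from the thing itself.
- spot_in(camera, query): "xy" ([column, row] in pixels, amid what is visible of it).
- silhouettes(camera, query): "region" (400x640 bool, what is visible of it) and "xy" ([column, row] in pixels, amid what is visible of it).
Readings, each from a call of its own:
- current_clock(): time.
- current_joint_pos(): joint angles.
- current_qvel(): joint speeds.
- current_joint_torque(): joint torques, N m.
- current_position(): TCP position.
- current_orientation(): TCP orientation.
- current_force(): force on the tool from outside, world axes, zero at the start.
- current_torque(): the same for the moment, N m.
- current_finger_gap(): finger opening in m.
- current_grip_force(): force on a finger pad.
Only numpy, scipy, OpenCV 4.12 (cv2) and the standard library are available. Lean on these libraries where they do the work, as an engineer would, in place of code of your own. Each camera call takes 0.05 s, during which the arm holds its last target. There are 200 camera calls.

TASK

Push the red-handled release rod through the slot in the front of the black storage unit to press the hidden catch fully home, then raise the stiff lid by its orange pull to 100 degrees, a little past upright, and let it stand there while you unload (its wiring is short: never beyond 120 degrees). Move every drive sled from the unit into the blue evidence tray, each lying flat in a bay of its own. Then shut the lid fully, with the rod laid back flat on the black mat, and leave the other things on the bench where they are.

Things in the scene. Friction and masses are not known exactly. Their poses are not given: they have to be found in the camera images.
- unit: seized storage unit: black case, 115 mm deep (x), 282 wide (y), 85 high, under a grey lid 8 mm thick; fixed. Origin: centre of its underside; x points from its front (robot side) to its back. Inner floor 20 mm above the bench, front and back walls 4 mm; up to four sleds stand along x in lanes at y about -97, -43, 43, 97 mm, parted by rails 6 mm high; its sides are open above a 6 mm sill
- slot (a point): centre of the outer mouth of the release slot in the unit's front face, 48 mm above the bench, midway along the face; axes as the unit's (x into the slot). 16 mm wide, 22 high, panel 4 mm thick. Two orange cheeks, seen from above, flare out 15 mm in front of it (inside gap 26 mm narrowing to 18 mm); an orange line on the lid points at it
- catch (a joint): travel in m of the hidden yellow catch tab: 0 latched, stop at 0.012. Its face (22 mm wide, 38 high, centred on the slot) stands 16.5 mm behind the slot's outer mouth when latched. It slides straight in (unit x) against about 5 N of friction and stays where pushed; from 8 mm on the lid is free; 9 mm or more is fully home
- catch_face (a point): centre of the front face of the hidden catch tab, which the tip of the rod must push
- lid (a joint): angle of the lid in rad: 0 shut, growing as it opens, 1.745 = 100 degrees, stop at 2.36. Its stiff hinge (about 0.35 N m, lid 0.25 kg) leaves it where it is let go. While latched it cannot open. Once the catch is home nothing holds it, and it must be brought down by hand to 0.
- lid_hinge (a point): point on the hinge axis, at the top edge of the unit's back wall, midway along it; the axis is the unit's y
- lid_grip (a point): centre of the orange barrel on the lid's pull: 18 mm long along unit y, 16 mm thick, free at both ends; 28 mm out from the lid's front edge, 40 mm to the +y side of the middle. 143 mm from the hinge axis, 4 mm above it when shut. Pinch its two ends from above at any lid angle (it turns between the fingers)
- tray: blue evidence tray, 114 mm (x) by 220 mm (y), walls 16 mm high, fixed; origin: centre of its underside. Floor 6 mm above the bench; white dividers 8 mm thick, tops 15 mm above the bench, part it into four bays 46 mm wide, 102 mm long, centres at y = -81, -27, 27 and 81 mm, x = 0
- mat: black rubber tool mat, 200 mm (x) by 120 mm (y), 2 mm thick, fixed; origin: centre of its underside
- rod_handle (a point): centre of the release rod's red square handle, 80 mm long (rod x), 20 mm by 20 mm thick; total mass about 0.09 kg. The rod lies flat; its x axis points along the steel shank to the tip.
- rod_tip (a point): tip of the rod's steel shank, 8 mm in diameter and 75 mm long, on the handle's axis: 115 mm from the handle's centre
- sled0_mid (a point): centre of a drive sled, a silver block with blue band, 80 mm long (its x), 24 mm wide (y), 34 mm high (z), 0.13 kg; it may be absent
- sled1_mid (a point): centre of a drive sled, a silver block with blue band, 80 mm long (its x), 24 mm wide (y), 34 mm high (z), 0.13 kg; it may be absent
- sled2_mid (a point): centre of a drive sled, a silver block with blue band, 80 mm long (its x), 24 mm wide (y), 34 mm high (z), 0.13 kg; it may be absent
- sled3_mid (a point): centre of a drive sled, a silver block with blue band, 80 mm long (its x), 24 mm wide (y), 34 mm high (z), 0.13 kg; it may be absent
- driver_mid (a point): bystander: a yellow-handled screwdriver, 200 mm long, lying on the bench between the robot and the mat; origin at its middle
- torch_mid (a point): bystander: a black pocket torch, 140 mm long, lying on the bench; origin at its middle
- mug_mid (a point): bystander: a white mug, 80 mm across, 90 mm tall; origin half-way up
- jar_mid (a point): bystander: a clear screw jar with a blue cap, 60 mm across, 70 mm tall; origin half-way up
- cleaner_mid (a point): bystander: a white bottle with blue label, 60 mm across, 160 mm tall; origin half-way up
- marker_mid (a point): bystander: a yellow tent-shaped evidence marker, 50 x 60 mm, 65 mm tall; origin half-way up
Mind the look-alikes: they are no part of the job. Leave any green look-alike of the part that bears rod_handle alone. There is more than one size of the mat; the job needs the larger.

How it is judged:
On the way, in this order (a step that is already met when the one before it is completed fails the run):
1. the rod's tip, through the slot, has pressed the catch home (value of joint catch above 0.009 m and distance between rod_tip and catch_face below 0.025 m), for 0.1 s.
2. the lid stands at about 100 degrees (value of joint lid between 1.588 and 1.902 rad), for 0.3 s.
3. every sled lies in the tray while the lid still stands at about 100 degrees (all of step 2 and x of sled0_mid in the frame of tray between -0.03 and 0.03 m and y of sled0_mid in the frame of tray between -0.1 and 0.1 m and z of each of sled0_mid, sled1_mid, sled2_mid, sled3_mid in the frame of tray below 0.027 m and linear speed of each of sled0, sled1, sled2, sled3 below 0.02 m/s and x of sled1_mid in the frame of tray between -0.03 and 0.03 m and y of sled1_mid in the frame of tray between -0.1 and 0.1 m and x of sled2_mid in the frame of tray between -0.03 and 0.03 m and y of sled2_mid in the frame of tray between -0.1 and 0.1 m and x of sled3_mid in the frame of tray between -0.03 and 0.03 m and y of sled3_mid in the frame of tray between -0.1 and 0.1 m), for 0.2 s.
At the end, for the whole second after the job is handed in: Every sled present lies in a bay of the tray, its centre within 30 mm of the middle of the bays' length and less than 27 mm above the tray's underside, at rest; the lid is shut to within 4 degrees (0.07 rad); the rod lies flat with the middle of its handle over the mat (value of joint lid below 0.07 rad and x of sled0_mid in the frame of tray between -0.03 and 0.03 m and y of sled0_mid in the frame of tray between -0.1 and 0.1 m and z of each of sled0_mid, sled1_mid, sled2_mid, sled3_mid in the frame of tray below 0.027 m and linear speed of each of sled0, sled1, sled2, sled3, rod below 0.02 m/s and x of sled1_mid in the frame of tray between -0.03 and 0.03 m and y of sled1_mid in the frame of tray between -0.1 and 0.1 m and x of sled2_mid in the frame of tray between -0.03 and 0.03 m and y of sled2_mid in the frame of tray between -0.1 and 0.1 m and x of sled3_mid in the frame of tray between -0.03 and 0.03 m and y of sled3_mid in the frame of tray between -0.1 and 0.1 m and x of rod_handle in the frame of mat between -0.1 and 0.1 m and y of rod_handle in the frame of mat between -0.06 and 0.06 m and z of rod_handle in the frame of mat below 0.02 m); the robot touches nothing.
It fails at once if the lid was opened beyond 120 degrees (value of joint lid above 2.094 rad).
It fails at once if a bystander was moved by more than 40 mm (distance of any of driver_mid, torch_mid, mug_mid, jar_mid, cleaner_mid, marker_mid from where it was at the start of the episode above 0.04 m).
Of sled0, sled1, sled2, sled3 only 2 to 4 are there at a start; the rules pass over those that are not, and their reading is None.
At some moment in a run one of rod may be knocked a few centimetres aside while the robot is not near it.
Once in a run the grip may slacken for a moment while it holds something.
It also fails if it takes over 210 s, if anything falls off the work surface, if the arm or the gripper's body presses on something with over 40 N, if the wrist force passes 120 N, or if a joint passes its speed limit or range.

## Working session

There is one attempt and no reset: what is moved stays moved. The work goes in short steps, each a Python script; the robot and the scene stay as the last script left them, time stands still between calls to the robot, and variables do not carry over. Pictures are saved under pics/ and viewed, at most 14 in all, crops included, and the job is handed in when it is done.

```bash
ls; mkdir -p pics; python3 - <<'E'
from bench import *
import cv2
for c in ("scene","top"):
    d=capture(c); cv2.imwrite(f"pics/{c}0.png",d["image"])
    print(c,d["intrinsics"].tolist(),d["R"].round(4).tolist(),d["t"].round(4).tolist(),d["range_z"].min(),d["range_z"].max())
    for q in ("unit","slot","lid_grip","tray","mat","rod_handle","rod_tip","sled0_mid","driver_mid","torch_mid","mug_mid","jar_mid","cleaner_mid","marker_mid","lid_hinge"):
        print(q,[(round(s["conf"],2),[int(v) for v in s["xy"]]) for s in spot_in(c,q)][:4])
print(current_orientation(),current_clock())
E
```

```text
pics
scene [[386.7735484855312, 0.0, 318.5406469967576], [0.0, 386.7735484855312, 202.04535599599842], [0.0, 0.0, 1.0]] [[0.6938, 0.72, 0.0152], [0.6107, -0.577, -0.5423], [-0.3817, 0.3855, -0.8401]] [-0.3777, -0.2997, 1.4443] 0.0 3.0848222
unit [(0.76, [379, 161])]
slot [(0.89, [381, 159])]
lid_grip [(0.83, [380, 150])]
tray [(0.76, [245, 267])]
mat [(0.91, [322, 218]), (0.71, [329, 140]), (0.37, [265, 323]), (0.23, [311, 205])]
rod_handle [(0.66, [312, 208]), (0.49, [178, 236]), (0.39, [270, 193]), (0.17, [380, 151])]
rod_tip [(0.63, [250, 266]), (0.58, [314, 207]), (0.49, [180, 236])]
sled0_mid []
driver_mid [(0.8, [270, 194])]
torch_mid [(0.88, [149, 298])]
mug_mid [(0.57, [380, 239])]
jar_mid [(0.82, [429, 135])]
cleaner_mid [(0.88, [265, 320])]
marker_mid [(0.91, [341, 287])]
lid_hinge [(0.69, [379, 153])]
top [[400.8376896037766, 0.0, 316.62028366102584], [0.0, 400.8376896037766, 197.58820412055437], [0.0, 0.0, 1.0]] [[0.0173, -0.9997, 0.0182], [-0.9828, -0.0203, -0.1837], [0.1841, -0.0147, -0.9828]] [-0.0483, 0.5704, 1.1514] 0.0 2.2830927
unit [(0.75, [208, 201])]
slot [(0.61, [208, 200]), (0.32, [204, 197])]
lid_grip [(0.62, [203, 200])]
tray [(0.87, [395, 213])]
mat [(0.94, [307, 204]), (0.83, [225, 276])]
rod_handle [(0.7, [302, 215]), (0.49, [422, 285])]
rod_tip [(0.79, [422, 289]), (0.75, [302, 215]), (0.2, [208, 199])]
sled0_mid []
driver_mid [(0.71, [326, 263]), (0.31, [206, 198])]
torch_mid [(0.83, [477, 251]), (0.17, [345, 138])]
mug_mid [(0.71, [292, 139])]
jar_mid [(0.87, [149, 189])]
cleaner_mid [(0.58, [418, 155]), (0.27, [395, 213])]
marker_mid [(0.54, [348, 139])]
lid_hinge [(0.96, [204, 203])]
[ 9.84305356e-01  1.76473693e-01  1.00101957e-05 -3.39301057e-05] 1.6
```

View pics/top0.png

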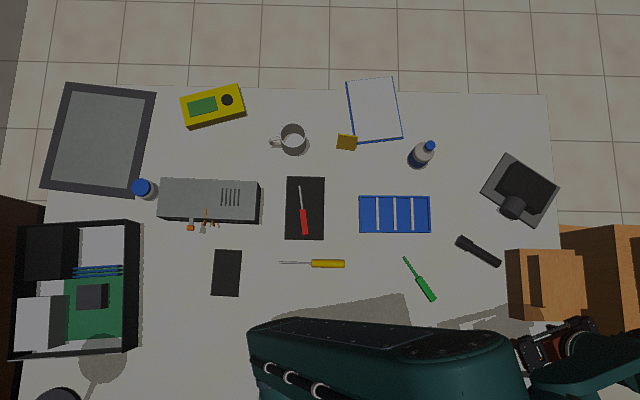

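View pics/scene0.png

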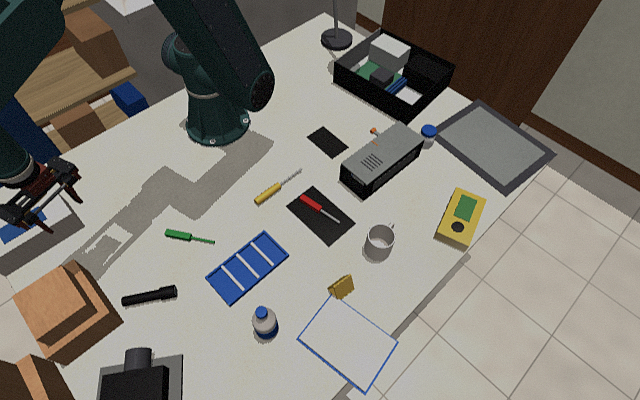

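```bash
cat > h.py <<'E'
from bench import *
import numpy as np, cv2
from scipy.spatial.transform import Rotation as Ro
def cloud(d):
    K,R,t=d["intrinsics"],d["R"],d["t"]; z=d["range_z"]
    v,u=np.mgrid[:z.shape[0],:z.shape[1]]
    c=np.stack([(u-K[0,2])/K[0,0]*z,(v-K[1,2])/K[1,1]*z,z],-1)
    P=(c-t)@R; P[z<=0]=np.nan
    return P
def plane(d,uv,h):
    K,R,t=d["intrinsics"],d["R"],d["t"]
    r=R.T@np.linalg.inv(K)@np.array([uv[0],uv[1],1.]); o=-R.T@t
    return o+r*(h-o[2])/r[2]
def rect(P):
    P=P[np.isfinite(P).all(1)]
    (cx,cy),(w,h),a=cv2.minAreaRect(P[:,:2].astype(np.float32))
    return np.round([cx,cy,w,h],4).tolist(),round(a,2),len(P)
def down(yaw):  # tool z down; tool y axis at world angle yaw+90deg (tool x at yaw)
    return (Ro.from_euler('z',yaw)*Ro.from_quat([1,0,0,0])).as_quat()
def hsv(d): return cv2.cvtColor(d["image"],cv2.COLOR_BGR2HSV)
def red(d):
    H=hsv(d); return ((H[...,0]<6)|(H[...,0]>174))&(H[...,1]>150)&(H[...,2]>60)
def orange(d):
    H=hsv(d); return (H[...,0]>=6)&(H[...,0]<16)&(H[...,1]>150)&(H[...,2]>80)
E
python3 - <<'E'
from h import *
d=capture("top"); P=cloud(d)
for q in("unit","tray","mat"):
    for s in silhouettes("top",q)[:2]:
        pts=P[s["region"]]; z=pts[:,2]
        print(q,round(s["conf"],2),rect(pts),np.nanpercentile(z,[5,50,95]).round(3))
        if q=="unit":
            print(" lid top",rect(pts[z>0.085]))
m=red(d); m[300:]=0
n,l,st,ce=cv2.connectedComponentsWithStats(m.astype(np.uint8))
for i in range(1,n):
    if st[i,4]>8: print("red",st[i],ce[i],rect(P[l==i]),np.nanmedian(P[l==i][:,2]))
m=orange(d); m[300:]=0
n,l,st,ce=cv2.connectedComponentsWithStats(m.astype(np.uint8))
for i in range(1,n):
    if st[i,4]>4: print("or",st[i],ce[i],np.nanmedian(P[l==i],0).round(3))
for uv in((304,232),(304,210),(299,186)): print(plane(d,uv,0.012))
w=capture("wrist"); print(w["intrinsics"].tolist(), w["R"].round(4).tolist(), (-w["R"].T@w["t"]).round(4), current_position(),current_orientation())
E
```

```text
unit 0.92 ([0.5373, 0.281, 0.2831, 0.1511], 88.65, 4355) [0.036 0.094 0.098]
 lid top ([0.5373, 0.281, 0.283, 0.1511], 88.65, 3905)
tray 0.63 ([0.5373, -0.2812, 0.1215, 0.2252], 0.47, 2660) [0.003 0.008 0.018]
mat 0.91 ([0.5498, 0.0005, 0.1997, 0.125], 0.92, 2281) [-0.001  0.003  0.008]
mat 0.61 ([0.3459, 0.2317, 0.0844, 0.1433], 88.27, 1303) [-0.001  0.003  0.007]
red [299 209  10  26 164] [303.45121951 221.42073171] ([0.5022, 0.001, 0.0785, 0.019], 8.35, 164) 0.022701443917910548
or [187 225   7   2  12] [190.  225.5] [0.475 0.321 0.097]
or [559 225   4   2   7] [560.71428571 225.42857143] [ 0.564 -1.071 -0.417]
or [614 225   3   3   8] [614.875 225.875] [ 0.521 -1.042 -0.085]
or [615 225  25  75 651] [625.5499232  259.20276498] [ 0.411 -1.063 -0.084]
or [187 228   6   3   9] [189.66666667 229.11111111] [0.465 0.321 0.095]
or [560 228   4   3   6] [561.         229.16666667] [ 0.547 -1.07  -0.419]
or [634 228   3   3   5] [634.8 229. ] [ 0.512 -1.105 -0.081]
or [520 249  15   6  31] [526.48387097 250.22580645] [ 0.424 -0.642  0.09 ]
or [538 249  46  32 279] [568.2688172  258.870967
[... 1639 characters left out ...]
84]
or [562 291   2   6   8] [562.75 294.  ] [ 0.304 -0.698  0.152]
or [571 290   2   4   5] [571.2 291.2] [ 0.313 -0.72   0.151]
or [546 295   3   2   5] [547.2 295.4] [ 0.301 -0.656  0.15 ]
or [556 296   4   4  10] [557.8 297.8] [ 0.294 -0.683  0.152]
[ 0.47109668 -0.00133117  0.012     ]
[5.39158844e-01 2.39181249e-04 1.20000000e-02]
[0.61467754 0.01760273 0.012     ]
[[284.48946964474646, 0.0, 320.79342283137925], [0.0, 284.48946964474646, 202.0024507337842], [0.0, 0.0, 1.0]] [[0.3477, -0.9376, -0.0009], [-0.9014, -0.3346, 0.2747], [-0.2579, -0.0948, -0.9615]] [ 0.2782 -0.5366  0.3843] [ 0.2084294  -0.56256312  0.22260616] [ 9.84306801e-01  1.76465619e-01 -9.01066827e-06 -8.75381584e-05]
```

```bash
cat >> h.py <<'E'
def fitline(P):
    P=P[np.isfinite(P).all(1)][:,:2].astype(np.float32)
    vx,vy,x,y=cv2.fitLine(P,cv2.DIST_HUBER,0,0.001,0.001).ravel()
    return np.degrees(np.arctan(vy/vx))
def rodlook(d):
    """handle centre, yaw from red handle, assuming tip at +x"""
    P=cloud(d); m=red(d).astype(np.uint8); n,l,st,ce=cv2.connectedComponentsWithStats(m)
    i=1+st[1:,4].argmax(); K=P[l==i]; K=K[np.isfinite(K).all(1)]; z=np.percentile(K[:,2],90); K=K[K[:,2]>z-0.006]
    return rect(K),fitline(K),z
E
python3 - <<'E'
from h import *
move_ptp([0.43,0.0,0.24],down(0))
d=capture("wrist"); cv2.imwrite("pics/w1.png",d["image"])
print(rodlook(d),current_joint_pos().round(2),current_clock())
E
```

```text
(([0.5029, 0.0009, 0.0796, 0.02], 8.61, 984), np.float32(8.736254), np.float64(0.022713839558064886)) [-0.16  0.09  1.83 -0.    1.22  1.41] 4.0667
```

View pics/w1.png

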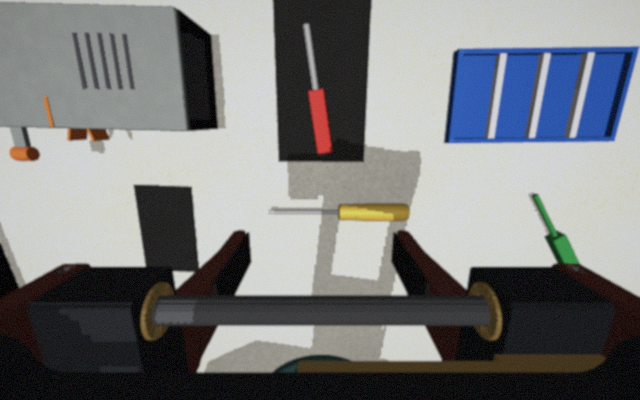

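```bash
python3 - <<'E'
from h import *
y=np.radians(8.7); x,yy=0.503,0.001
move_gripper(0.06)
move_ptp([x,yy,0.12],down(y)); servo_line([x,yy,0.006],rate=0.1)
print(move_gripper(0.0),current_finger_gap(),current_grip_force())
servo_line([x,yy,0.15])
# unit yaw about -1.35deg; slot guess
u=np.radians(-1.35)
move_ptp([0.33,0.285,0.15],down(u))
d=capture("wrist"); cv2.imwrite("pics/w2.png",d["image"]); np.savez("w2.npz",**d)
print(current_finger_gap(),current_clock()); P=cloud(d); m=orange(d)
n,l,st,ce=cv2.connectedComponentsWithStats(m.astype(np.uint8))
for i in range(1,n):
    if st[i,4]>30: print(st[i],ce[i].round(1),np.nanmedian(P[l==i],0).round(4))
print(rodlook(d))
for q in("lid_grip","slot","rod_tip"): print(q,[(round(s["conf"],2),s["xy"]) for s in spot_in("wrist",q)][:3])
E
```

```text
False 0.019771815004588716 29.998643696308136
0.019599861740810017 9.7167
[300   0   9  25  70] [304.8  11.2] [0.4885 0.2934 0.0542]
[332   0   9  25  79] [334.9  11.2] [0.4876 0.2701 0.0559]
[246   9  29  26 615] [261.3  21.3] [0.4694 0.3211 0.0958]
(([0.3385, 0.2846, 0.0199, 0.0656], 88.5, 3723), np.float32(-1.7291747), np.float64(0.16625502705719478))
lid_grip [(0.87, [261.4, 19.3]), (0.21, [616.2, 144.0])]
slot [(0.62, [310.0, 8.8])]
rod_tip [(0.59, [321.4, 203.8])]
```

View pics/w2.png

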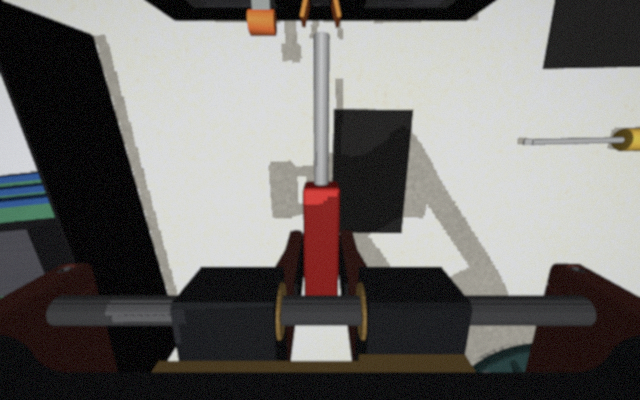

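```bash
python3 - <<'E'
from h import *
d=dict(np.load("w2.npz")); P=cloud(d)
for v in range(36,185,12):
    r=P[v,300:345]; k=np.isfinite(r[:,2])&(r[:,2]>0.12)
    print(v,r[k].mean(0).round(4),r[k][:,2].max().round(4),k.sum(), np.nonzero(k)[0].min()+300 if k.any() else 0)
r=P[190:270:15,321]; print(r.round(4))
print(P[0:40:4,245:275:6].round(3)[...,:].reshape(-1,3)[::2])
E
```

```text
36 [0.4441 0.2822 0.1584] 0.16 16 313
48 [0.4389 0.2823 0.1587] 0.1606 16 313
60 [0.4337 0.2824 0.1585] 0.1601 16 313
72 [0.4283 0.2826 0.1584] 0.1601 16 313
84 [0.4227 0.2827 0.1587] 0.1603 16 313
96 [0.4171 0.2828 0.1586] 0.1598 16 313
108 [0.4113 0.2831 0.1584] 0.1599 15 313
120 [0.4054 0.2828 0.1586] 0.1602 15 314
132 [0.3994 0.283  0.1586] 0.16 15 314
144 [0.3933 0.2831 0.1586] 0.1605 15 314
156 [0.3869 0.2835 0.1583] 0.1602 14 314
168 [0.3805 0.2837 0.1588] 0.16 14 314
180 [0.3739 0.2839 0.1585] 0.16 14 314
[[0.3698 0.2837 0.1649]
 [0.3617 0.2839 0.1655]
 [0.3532 0.2841 0.1656]
 [0.3444 0.2843 0.1655]
 [0.3356 0.2845 0.1659]
 [0.3259 0.2847 0.1653]]
[[ 0.497  0.34   0.054]
 [ 0.484  0.324  0.092]
 [ 0.484  0.316  0.089]
 [ 0.481  0.328  0.092]
 [ 0.481  0.32   0.092]
 [ 0.5    0.346  0.031]
 [ 0.479  0.324  0.091]
 [ 0.479  0.316  0.092]
 [ 0.476  0.328  0.095]
 [ 0.475  0.32   0.095]
 [ 0.499  0.35   0.014]
 [ 0.473  0.324  0.096]
 [ 0.472  0.316  0.097]
 [ 0.47   0.328  0.098]
 [ 0.47   0.32   0.097]
 [ 0.497  0.354 -0.001]
 [ 0.467  0.324  0.099]
 [ 0.468  0.316  0.095]
 [ 0.466  0.328  0.096]
 [ 0.466  0.321  0.094]
 [ 0.49   0.355 -0.002]
 [ 0.464  0.325  0.094]
 [ 0.464  0.317  0.094]
 [ 0.463  0.331  0.088]
 [ 0.463  0.322  0.089]]
```

```bash
python3 - <<'E'
from h import *
u=np.radians(-1.35); a=np.array([np.cos(u),np.sin(u),0])
p0=np.array([0.33,0.2855,0.042])
servo_line(p0,down(u),rate=0.1)
print(current_force().round(2))
print(servo_line(p0+a*0.050,rate=0.06,contact_N=4),current_position().round(4),current_force().round(2))
print(servo_line(p0+a*0.090,rate=0.02,contact_N=15),current_position().round(4),current_force().round(2))
sleep(0.3); print(current_force().round(2),current_finger_gap(),current_clock())
E
```

```text
[-0.86 -0.49 -1.19]
False [0.3794 0.2841 0.0419] [ 0.46 -0.09 -0.68]
True [0.4112 0.2815 0.0402] [-0.06  0.36 -1.36]
[-0.55  0.33 -0.55] 0.019699758328070537 14.1417
```

```bash
python3 - <<'E'
from h import *
print(current_position().round(4),current_force().round(2),current_grip_force())
d=capture("wrist"); cv2.imwrite("pics/w3.png",d["image"]); print(rodlook(d)); P=cloud(d)
m=red(d); print(np.nanmax(P[m][:,0]), np.nonzero(m.any(1))[0][[0,-1]])
E
```

```text
[0.4107 0.2814 0.0399] [-0.55  0.33 -0.55] 29.961013197898865
(([0.4183, 0.2813, 0.0198, 0.0651], 88.47, 3689), np.float32(-0.66720045), np.float64(0.05629169297733217))
0.45099703533629065 [184 295]
```

View pics/w3.png

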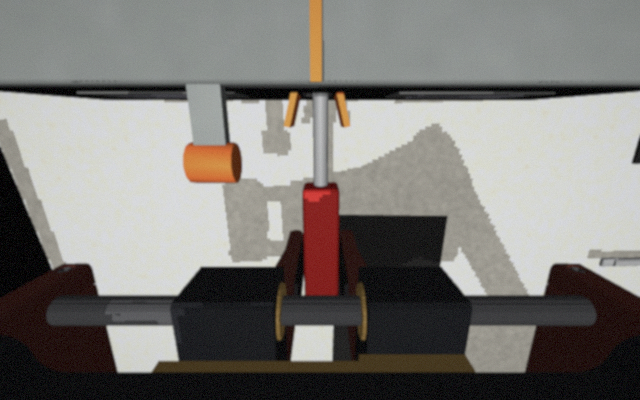

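```bash
python3 - <<'E'
from h import *
p=current_position()
print(servo_line(p+[0.004,0,0],rate=0.01,contact_N=18),(current_position()-p).round(4),current_force().round(2))
sleep(0.2);print(current_position()-p)
d=capture("wrist"); np.savez("w3.npz",**d); P=cloud(d); m=orange(d)
n,l,st,ce=cv2.connectedComponentsWithStats(m.astype(np.uint8))
for i in range(1,n):
    if st[i,4]>30: print(st[i],ce[i].round(1),np.nanmedian(P[l==i],0).round(4),rect(P[l==i]))
E
```

```text
False [ 0.001  -0.0006 -0.0005] [-7.4   2.22  0.45]
[ 0.0009277  -0.00055655 -0.00052064]
[334  94   9  32  64] [338.  104.7] [0.4952 0.271  0.0598] ([0.491, 0.2708, 0.0038, 0.0135], 86.98, 64)
[289  97   9  31  56] [293.3 111.7] [0.491  0.2926 0.0519] ([0.4907, 0.2926, 0.0002, 0.0143], 74.47, 56)
[ 182  146   57   39 1758] [208.7 166.4] [0.4724 0.3209 0.0959] ([0.4717, 0.3215, 0.0179, 0.0143], 87.1, 1751)
```

```bash
python3 - <<'E'
from h import *
p=current_position()
print(servo_line(p+[0.008,0.002,0.002],rate=0.02,contact_N=20),(current_position()-p).round(4),current_force().round(2))
sleep(0.3);print(current_position().round(4),current_force().round(2),current_clock())
E
```

```text
False [0.0003 0.0001 0.0004] [-15.91   2.69   0.51]
[0.412  0.2809 0.0399] [-15.03   1.99   1.51] 15.7167
```

```bash
python3 - <<'E'
from h import *
u=np.radians(-1.35); a=np.array([np.cos(u),np.sin(u),0])
p=current_position(); servo_line(p-a*0.085,rate=0.12)
p=current_position(); servo_line([p[0],p[1],0.16],rate=0.2)
d=capture("wrist"); print(rodlook(d),current_finger_gap(),current_position().round(3))
move_ptp([0.51,0.0,0.10],down(0)); print(servo_line([0.51,0.0,0.0065],rate=0.08,contact_N=6),current_position().round(4))
move_gripper(0.06); servo_line([0.51,0,0.16],rate=0.25)
# above lid pull
move_ptp([0.40,0.321,0.22],down(u))
d=capture("wrist"); cv2.imwrite("pics/w4.png",d["image"]); P=cloud(d); m=orange(d)
n,l,st,ce=cv2.connectedComponentsWithStats(m.astype(np.uint8))
for i in range(1,n):
    if st[i,4]>60: print(st[i],ce[i].round(1),np.nanmedian(P[l==i],0).round(4),rect(P[l==i]))
print(rodlook(capture("top")),current_clock())
E
```

```text
(([0.3357, 0.2832, 0.0199, 0.0648], 88.89, 3662), np.float32(-1.4398018), np.float64(0.17588480669995402)) 0.019661630771346753 [0.328 0.283 0.159]
True [0.5096 0.     0.0061]
[309 118  17  14 178] [317.4 124.8] [0.4699 0.322  0.0962] ([0.4711, 0.322, 0.0155, 0.0122], 88.68, 178)
(([0.5084, -0.0003, 0.0774, 0.0184], 0.76, 142), np.float32(1.3485479), np.float64(0.02619453564706184)) 22.8667
```

View pics/w4.png

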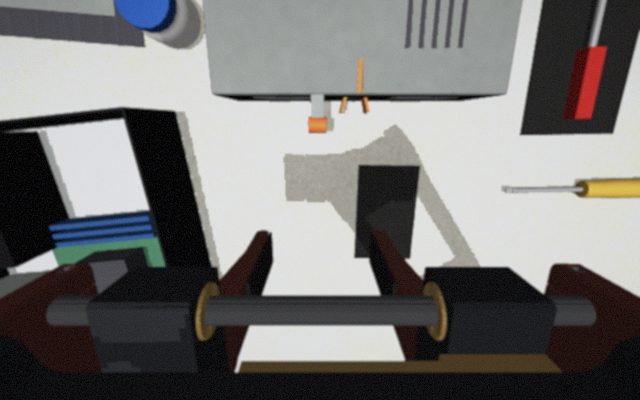

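```bash
cat >> h.py <<'E'
U=np.radians(-1.35); AX=np.array([np.cos(U),np.sin(U),0]); AY=np.array([-np.sin(U),np.cos(U),0])
HG=np.array([0.4702,0.3215,0.085])+AX*0.143   # hinge point in the pull's plane
def lidpos(deg):
    f=np.radians(deg)+0.028
    return HG-AX*0.143*np.cos(f)+np.array([0,0,0.143*np.sin(f)-0.019])
def lidang():
    r=current_position()+[0,0,0.019]-HG
    return np.degrees(np.arctan2(r[2],-r@AX)-0.028)
E
python3 - <<'E'
from h import *
move_gripper(0.04)
p=lidpos(0); move_ptp(p+[0,0,0.06],down(U)); print(servo_line(p,rate=0.08,contact_N=8))
print(move_gripper(0.0),current_finger_gap(),current_position()-p)
for a in range(5,31,5):
    servo_line(lidpos(a),rate=0.07); print(a,round(lidang(),1),current_force().round(1),round(current_finger_gap(),4))
print(current_clock())
d=capture("scene"); cv2.imwrite("pics/s5.png",d["image"][60:260,250:550].repeat(2,0).repeat(2,1))
E
```

```text
False
False 0.017604248335069166 [0.00023126 0.00050301 0.00032682]
5 5.2 [-0.3  3.3 -0.1] 0.0179
10 10.1 [0.7 5.6 0.6] 0.0179
15 15.0 [-0.5  5.6  0.1] 0.0177
20 19.9 [1.1 4.8 0.9] 0.0175
25 24.9 [-1.1  5.3 -0.1] 0.0177
30 29.8 [-0.1  5.6  0.7] 0.0177
27.2583
```

View pics/s5.png

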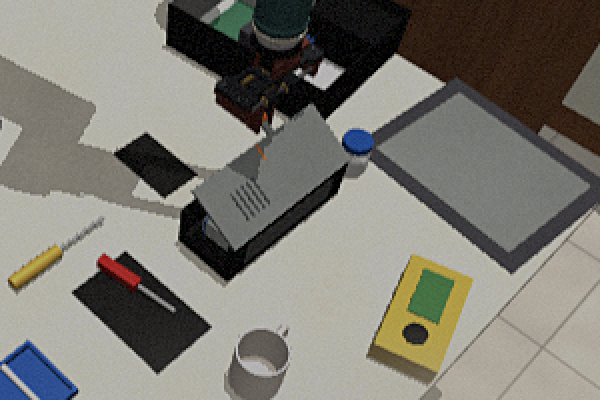

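```bash
python3 - <<'E'
from h import *
for a in list(range(35,101,5)):
    servo_line(lidpos(a),rate=0.08); 
    g=current_finger_gap()
    if not 0.015<g<0.021: print("gap",a,g)
print(round(lidang(),1),current_force().round(1),current_position().round(4))
sleep(0.4)
move_gripper(0.04); p=current_position(); servo_line(p+[0,0,0.07],rate=0.15)
move_ptp([0.42,0.281,0.30],down(U))
d=capture("wrist"); cv2.imwrite("pics/w6.png",d["image"]); np.savez("w6.npz",**d); P=cloud(d)
for s in silhouettes("wrist","sled0_mid"):
    pts=P[s["region"]]; z=np.nanpercentile(pts[:,2],80); k=pts[np.abs(pts[:,2]-z)<0.006]
    print(round(s["conf"],2),[int(v) for v in s["xy"]],z.round(3),rect(k))
print(current_joint_pos().round(2),current_clock())
E
```

```text
100.6 [3.  3.5 7.4] [0.6438 0.3178 0.2076]
0.89 [391, 67] 0.054 ([0.5562, 0.1829, 0.0793, 0.0245], 0.2, 1212)
[ 0.45  0.16  1.6  -0.    1.39  2.05] 34.2083
```

View pics/w6.png

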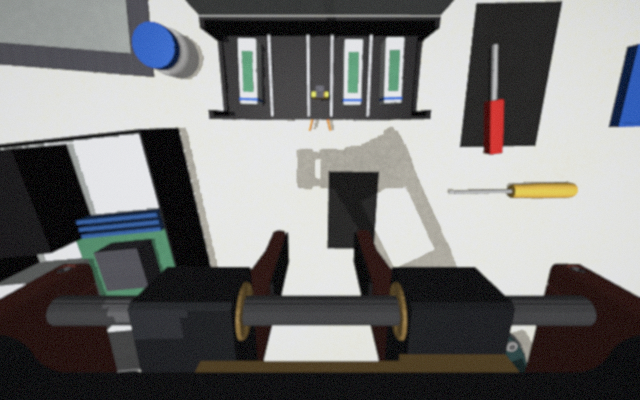

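```bash
cat >> h.py <<'E'
def sleds(d):
    P=cloud(d); x,y,z=P[...,0],P[...,1],P[...,2]
    m=(z>0.047)&(z<0.062)&(x>0.512)&(x<0.606)&(y>0.155)&(y<0.41)&(d["image"].max(2)>70)
    m=cv2.morphologyEx(m.astype(np.uint8),cv2.MORPH_OPEN,np.ones((3,3)))
    n,l,st,ce=cv2.connectedComponentsWithStats(m)
    return [(rect(P[l==i]),fitline(P[l==i]),ce[i].round(0)) for i in range(1,n) if st[i,4]>300]
E
python3 - <<'E'
from h import *
for s in sleds(dict(np.load("w6.npz"))): print(s)
d=capture("top");P=cloud(d)
s=silhouettes("top","tray")[0]; pts=P[s["region"]]; print(rect(pts))
move_ptp([0.44,-0.27,0.30],down(0))
d=capture("wrist");P=cloud(d); H=hsv(d)
m=(H[...,0]>100)&(H[...,0]<130)&(H[...,1]>120)&(P[...,2]<0.03)&(P[...,0]>.45)&(P[...,0]<.62)&(P[...,1]<-.15)&(P[...,1]>-.42); print(rect(P[m]))
w=(H[...,1]<60)&(H[...,2]>120)&(P[...,2]>0.009)&(P[...,2]<0.022)&(P[...,0]>.48)&(P[...,0]<.60)&(P[...,1]<-.18)&(P[...,1]>-.38)
n,l,st,ce=cv2.connectedComponentsWithStats(w.astype(np.uint8))
for i in range(1,n):
    if st[i,4]>60: print(st[i,4],rect(P[l==i]),fitline(P[l==i]))
E
```

```text
(([0.5595, 0.3757, 0.0246, 0.0793], 86.63, 1226), np.float32(-3.4723327), array([248.,  71.]))
(([0.5562, 0.1829, 0.0793, 0.0245], 0.2, 1230), np.float32(0.5253193), array([393.,  70.]))
(([0.5551, 0.2367, 0.0242, 0.0793], 88.71, 1202), np.float32(-1.4105487), array([352.,  72.]))
([0.5336, -0.2796, 0.1149, 0.2212], 0.2, 2630)
([0.5344, -0.2798, 0.1115, 0.2177], 0.59, 9841)
380 ([0.5336, -0.2258, 0.1009, 0.0075], 0.71, 380) 0.6712112
361 ([0.5342, -0.2796, 0.102, 0.0062], 0.56, 361) 0.46748313
400 ([0.5344, -0.3333, 0.1022, 0.0084], 0.68, 400) 0.66270524
```

```bash
cat >> h.py <<'E'
T0=np.array([0.534,-0.2796]); TY=np.radians(0.6)
def heldz(): # lowest visible point between the fingers
    return current_finger_gap()
def pick(x,y,yawdeg,op=0.038):
    q=down(np.radians(yawdeg)+np.pi)
    move_ptp([x-0.03,y,0.26],q); move_gripper(op)
    servo_line([x,y,0.17],rate=0.2)
    print("down contact",servo_line([x,y,0.033],rate=0.12,contact_N=8),current_position().round(4))
    move_gripper(0.0); print("gap",current_finger_gap(),current_grip_force())
    servo_line([x,y,0.14],rate=0.12); servo_line([x-0.05,y-0.02,0.20],rate=0.25)
    print("gap",current_finger_gap())
def bay(k): 
    v=[-0.081,-0.027,0.027,0.081][k]; return T0+v*np.array([-np.sin(TY),np.cos(TY)])
def place(k):
    b=bay(k); q=down(TY+np.pi)
    move_ptp([b[0],b[1],0.12],q); print("gap",current_finger_gap())
    print("place contact",servo_line([b[0],b[1],0.019],rate=0.08,contact_N=5),current_position().round(4))
    move_gripper(0.038); servo_line([b[0],b[1],0.15],rate=0.2)
    print(current_clock())
E
python3 - <<'E'
from h import *
pick(0.5562,0.1829,0.3)
d=capture("wrist"); cv2.imwrite("pics/w7.png",d["image"])
E
```

```text
down contact False [0.5568 0.183  0.0337]
gap 0.02391972956012275 30.000738501548767
gap 0.024010449168057692
```

View pics/w7.png

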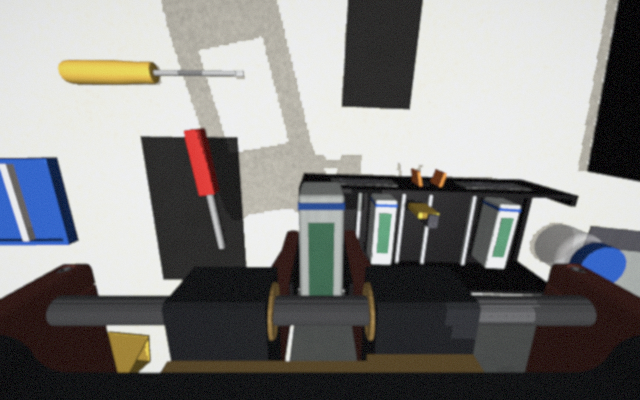

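```bash
python3 - <<'E'
from h import *
place(0)
pick(0.5551,0.2367,-1.4,0.034)
place(1)
d=capture("top"); print(rodlook(d))
E
```

```text
gap 0.023764411326560732
place contact True [ 0.5344 -0.3603  0.0196]
46.7917
down contact False [0.5558 0.2369 0.0338]
gap 0.024125804734563303 30.000666081905365
gap 0.024018123568175422
gap 0.02369382095189879
place contact True [ 0.5338 -0.3063  0.0197]
57.4167
(([0.5015, 0.0205, 0.0339, 0.0184], 1.84, 57), np.float32(18.826742), np.float64(0.02599080377887245))
```

```bash
python3 - <<'E'
from h import *
pick(0.5595,0.3757,-3.4)
place(2)
move_ptp([0.44,-0.15,0.34],down(0))
d=capture("wrist"); cv2.imwrite("pics/w8.png",d["image"]); P=cloud(d); print(rodlook(d))
for s in silhouettes("wrist","sled0_mid"):
    pts=P[s["region"]]; z=np.nanpercentile(pts[:,2],80); k=pts[np.abs(pts[:,2]-z)<0.006]
    print(round(s["conf"],2),[int(v) for v in s["xy"]],z.round(3),rect(k))
print(current_clock())
E
```

```text
down contact False [0.5602 0.3761 0.0339]
gap 0.023504063113509374 30.000791251659393
gap 0.023918719584806104
gap 0.023829718492206293
place contact True [ 0.5332 -0.2524  0.0196]
68.6083
(([0.4806, 0.0175, 0.0766, 0.0209], 6.93, 581), np.float32(7.994834), np.float64(0.022888379978310065))
0.71 [453, 102] 0.04 ([0.534, -0.3593, 0.0794, 0.025], 0.84, 897)
0.41 [456, 3] 0.025 ([0.6811, -0.3499, 0.0228, 0.0032], 82.31, 45)
0.27 [235, 87] 0.003 ([0.5501, -0.0001, 0.2013, 0.1225], 0.07, 8496)
71.4333
```

View pics/w8.png

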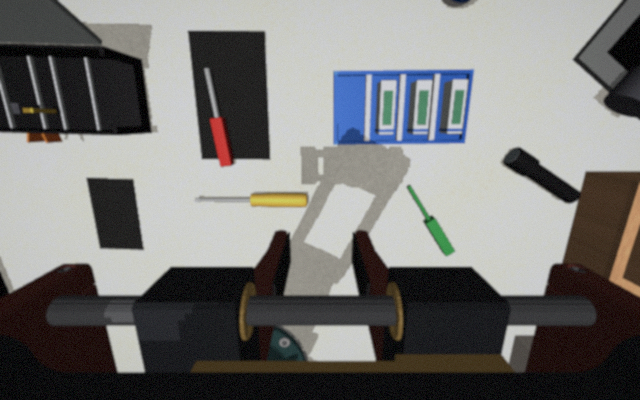

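```bash
python3 - <<'E'
from h import *
p=lidpos(100.6); move_ptp([p[0]-0.10,p[1],0.36],down(U)); move_gripper(0.045)
d=capture("wrist"); P=cloud(d); m=orange(d)
n,l,st,ce=cv2.connectedComponentsWithStats(m.astype(np.uint8))
for i in range(1,n):
    if st[i,4]>30: print(st[i],ce[i].round(1),np.nanmedian(P[l==i],0).round(4),rect(P[l==i]),np.nanmax(P[l==i][:,2]))
print(p+[0,0,.019],current_clock())
E
```

```text
[310  56  16   6  75] [317.6  57.9] [0.6757 0.3165 0.2222] ([0.6754, 0.317, 0.0144, 0.005], 88.32, 74) 0.22424275101394617
[310  64  16   9 116] [317.2  67.7] [0.6671 0.3177 0.2219] ([0.6671, 0.3171, 0.0146, 0.0061], 86.16, 115) 0.22499815909377804
[0.64338181 0.31741874 0.22476821] 73.5917
```

```bash
python3 - <<'E'
from h import *
def lidfit(d,name):
    P=cloud(d); Q=P[np.isfinite(P).all(2)]; x=(Q-HG)@AX; y=(Q-HG)@AY; z=Q[:,2]-0.085
    k=(x>-0.02)&(x<0.09)&(z>0.02)&(z<0.12)&(y>-0.17)&(y<0.09)
    b=np.percentile(np.degrees(np.arctan2(z[k],-x[k])),[10,50,90]); print(name,k.sum(),b.round(1))
    if k.sum()>50:
        c=np.polyfit(z[k],x[k],1); print(" slope deg",90+np.degrees(np.arctan(c[0])),c)
lidfit(dict(np.load("w6.npz")),"w6")
for c in("scene","top"):
    d=capture(c); lidfit(d,c)
cv2.imwrite("pics/s9.png",d["image"][130:290,120:320].repeat(3,0).repeat(3,1))
d=capture("wrist"); lidfit(d,"wrist"); cv2.imwrite("pics/w9.png",d["image"])
E
```

```text
w6 2004 [94.7 95.7 96.7]
 slope deg 95.10017731517743 [0.08925074 0.0003065 ]
scene 204 [114.4 116.3 118.2]
 slope deg 112.91152285995861 [0.42265356 0.00660017]
top 1570 [110.7 112.4 114.3]
 slope deg 112.9766772454243 [ 0.4239945  -0.00077965]
wrist 9052 [112.1 112.6 113.8]
 slope deg 113.4233352430794 [ 0.43322227 -0.00102756]
```

View pics/w9.png

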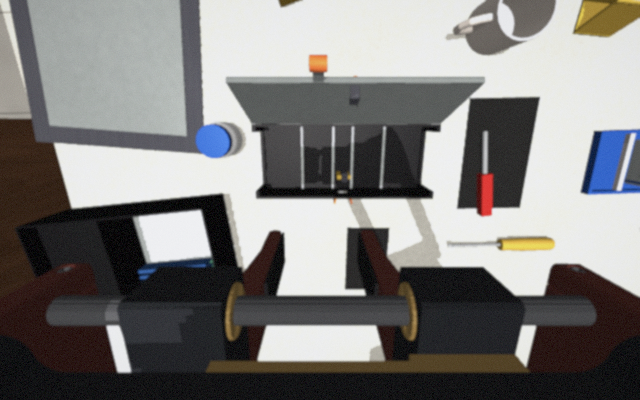

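```bash
python3 - <<'E'
from h import *
x,y=0.6705,0.317
q=lidpos(112.3); print("kin",q.round(4))
p=np.array([0.670,0.317,0.197])
move_ptp(p+[0,0,0.07],down(U))
print(servo_line(p,rate=0.06,contact_N=3),current_position().round(4))
move_gripper(0.0); print(current_finger_gap(),current_grip_force(),lidang())
a0=lidang()
for a in np.r_[np.arange(a0-2,104,-3),103,100,97]:
    servo_line(lidpos(a),rate=0.05)
    if a<=103.1: sleep(0.4); print(a,round(lidang(),1),current_force().round(1),round(current_finger_gap(),4))
print(current_clock())
d=capture("top"); P=cloud(d); Q=P[np.isfinite(P).all(2)]; X=(Q-HG)@AX; Y=(Q-HG)@AY; z=Q[:,2]-0.085
k=(X>-0.02)&(X<0.09)&(z>0.02)&(z<0.11)&(Y>-0.17)&(Y<-0.05); print(k.sum(),np.percentile(np.degrees(np.arctan2(z[k],-X[k])),[10,50,90]))
E
```

```text
kin [0.6711 0.3168 0.1967]
False [0.6704 0.3171 0.1976]
0.017861892526453184 30.00018686056137 111.84254451536918
103.0 103.0 [-1.2  4.8  0.1] 0.0181
100.0 100.1 [ 1.  5. -1.] 0.0174
97.0 97.2 [ 1.   4.8 -0.8] 0.0175
78.9667
528 [97.68638557 98.6818691  99.68896801]
```

```bash
python3 - <<'E'
from h import *
for a in list(range(92,-1,-5))+[0,-1]:
    servo_line(lidpos(a),rate=0.08)
    g=current_finger_gap()
    if not 0.015<g<0.021: print("gap",a,g)
print(round(lidang(),2),current_force().round(1))
move_gripper(0.04); p=current_position(); servo_line(p+[-0.0,0,0.09],rate=0.15)
move_ptp([0.40,0.15,0.36],down(0))
d=capture("wrist"); cv2.imwrite("pics/w10.png",d["image"]); P=cloud(d); print(rodlook(d))
Q=P[np.isfinite(P).all(2)]; X=(Q-HG)@AX; Y=(Q-HG)@AY; z=Q[:,2]
k=(X>-0.11)&(X<-0.005)&(Y>-0.16)&(Y<0.09)&(z>.05); c=np.polyfit(X[k],z[k],1); print("lid slope deg",np.degrees(np.arctan(c[0])),c)
m=orange(d); n,l,st,ce=cv2.connectedComponentsWithStats(m.astype(np.uint8))
for i in range(1,n):
    if st[i,4]>40: print(ce[i].round(1),np.nanmedian(P[l==i],0).round(4))
print(current_clock())
E
```

```text
-1.33 [-5.9  9.5 -0.7]
(([0.4807, 0.0178, 0.0766, 0.0205], 7.35, 572), np.float32(6.888506), np.float64(0.022878222006772978))
lid slope deg -2.5978564541663336 [-0.04537225  0.09330228]
[201.2 122.6] [0.4707 0.3193 0.1027]
87.8
```

View pics/w10.png

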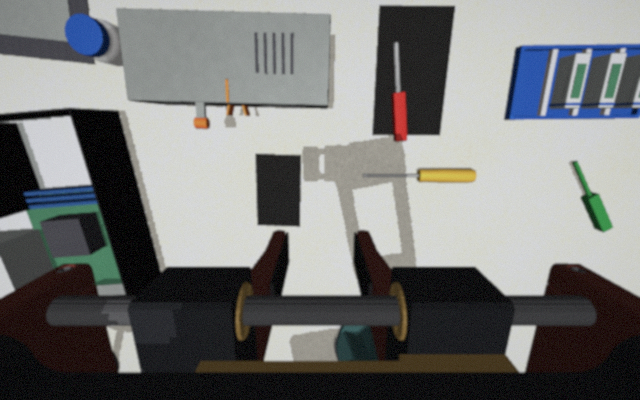

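```bash
python3 - <<'E'
from h import *
move_gripper(0.0)
p=np.array([0.470,0.3215,0.13]); move_ptp(p,down(U))
print(servo_line([0.470,0.3215,0.085],rate=0.03,contact_N=12),current_position().round(4),current_force().round(1))
servo_line(p,rate=0.1)
move_ptp([0.40,0.15,0.36],down(0))
d=capture("wrist"); P=cloud(d)
Q=P[np.isfinite(P).all(2)]; X=(Q-HG)@AX; Y=(Q-HG)@AY; z=Q[:,2]
k=(X>-0.11)&(X<-0.005)&(Y>-0.16)&(Y<0.09)&(z>.05); c=np.polyfit(X[k],z[k],1); print("lid slope deg",np.degrees(np.arctan(c[0])),c)
m=orange(d); n,l,st,ce=cv2.connectedComponentsWithStats(m.astype(np.uint8))
for i in range(1,n):
    if st[i,4]>40: print(ce[i].round(1),np.nanmedian(P[l==i],0).round(4))
print(rodlook(d),current_clock())
E
```

```text
True [0.4695 0.3215 0.0972] [-1.7 -0.3  9.6]
lid slope deg -0.043186602392412336 [-0.00075375  0.09326706]
[203.  122.8] [0.4706 0.3195 0.0961]
(([0.4806, 0.0179, 0.0765, 0.0204], 7.06, 573), np.float32(6.909744), np.float64(0.02281716523575205)) 92.3833
```

The lid is now flat at 0°, the rod lies on the mat and the sleds are in their bays, so I'm handing the job in.

```bash
python3 -c "
from bench import *
print(close_job(),current_clock())"
```

```text
the job is handed in; nothing more can be done
the job is handed in; nothing more can be done
```

I handed the job in at about 92 s, and no verdict came back: catch pressed home, three sleds flat in separate tray bays, lid shut to 0°, rod flat on the mat. While I was unloading, the lid got pushed to about 112°, under the 120° limit, so I brought it back through 100° with all sleds in the tray before shutting it.

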